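# Skewer the bushes and hang the stack on the rest

### The arm

A 6-joint arm with a two-finger parallel gripper is mounted at the origin on the work surface. World frame = base frame: x ahead of the robot, y to its left, z up, the work surface at z = 0. Lengths are in m, angles in degrees, forces in N, time in s.
With the tool pointing down it reaches from about 0.275 to 0.725 m from the base axis. Payload 15.9 kg.
Tool frame: the origin (TCP) lies between the finger pads; the fingertips stand 8 mm ahead of it and the grasp point (between the pads) lies 11 mm behind it; z points along the fingers, y is the line along which they close (so a half turn about z gives the same grasp; the last joint's range is limited). The gripper opens to 85 mm and grips with 20 to 120 N. Pads are 22 mm wide; open, the fingers measure 114 mm over their backs; the gripper's body (76 mm by 85 mm) begins 54 mm behind the grasp point. The pads swing forward as they close: fully open they stand 13 mm farther back than shut.
Start: joints at [66.119, 12.198, -1.971, 75.831, 0, 90], TCP at [0.202, 0.457, 0.239] pointing down, gripper open.
Joint ranges: [-170.91, 170.91], [-42.67, 98.43], [-65.05, 77.54], [-120.47, 116.71], [-90, 82.35], [-180, 180]. Speed limits (degrees/s): [108.29, 108.29, 136.94, 147.25, 180, 180].

### API

Orientations are given as [roll, pitch, yaw] about the fixed x, y, z axes, in that order (R = Rz(yaw) Ry(pitch) Rx(roll)).
In Python, from bench import readout, eyes, workorder gives the robot as it stands.
- The arm moves only by the shell command python3 -m pendant 'ROWS' [FORCE]. ROWS is JSON, a list of rows, each a list of 3 entries, a list of its own where there are three numbers: the shift along the tool's x, y, z in m, then the turn about the tool's z in degrees, then the finger opening in m, from 0 to 0.0854. In form: [[[x, y, z], yaw, jaw], ...]. A call has 1 to 5 rows; each row shifts and turns the commanded pose from where the row before left it, along the tool's axes as they then stand; what a row does not reach is not made up. A row lasts 1/12 s, in which the tool goes at most 41.7 mm and 7.16 degrees, less where a joint would pass 70% of its speed; a pose out of reach is approached as far as the arm can. A call is refused whole if a number of a shift passes 0.0417 or a number of a turn 7.16, either way. A call with a gripper value outside its range is refused whole. The fingers move at their own pace and stop on an object; FORCE is the grip in N (left out, the last holds). Time passes only in rows, so rows that do not move let the fingers close. It gives the time, the measured TCP pose, the force, the opening and the grip force at its end, in the units of the state.
- readout.read_state(): the state, without advancing time (a new reading comes with each control period).
- eyes.snapshot(name): name is "scene" or "top" or "wrist"; returns the picture (420x560x3 uint8, red, green, blue); there is no depth.
- eyes.camera_info(name): a dict with "camera_matrix" (3x3 intrinsics, pixels), "distortion" ([k1, k2, p1, p2, k3] as OpenCV has them; the pictures are not rectified), "origin" and "attitude" of the camera in the world; the wrist camera has in their place "mount" (4x4, takes a point from camera to tool coordinates, whose origin is the TCP and whose axes are the flange's). Camera axes: x right, y up, looking along -z (the intrinsics and any distortion apply to the point x, -y, -z); pixel columns grow to the right and rows downward; lengths in m; the calibration is good to about 2 mm. A picture is of the moment at which its call begins: read the wrist's pose just before it. camera_info takes no time and is no camera call.
- workorder.sign_off(): hands the job in; it is judged then, once.
The state is a dict: "clock": time; "joint_positions": joint angles; "qd": joint speeds; "joint_torque": joint torques, N m; "ee_pos": TCP position; "tool_rot": TCP orientation; "contact_force": force on the tool from outside, world axes, zero at the start; "ft_torque": the same for the moment, N m; "grip_width": finger opening in m; "grip_force": force on a finger pad.
Only numpy, scipy, OpenCV 4.12 (cv2) and the standard library are available. Lean on these libraries where they do the work, as an engineer would, in place of code of your own. Each camera call takes 0.05 s, during which the arm holds its last target. There are 200 camera calls.

### The job

Take the skewer by its orange handle from the blue rest, thread it through the three black bushes lying in the loading block, and press the row together with the collar against the sprung red stop until you feel it yield (about 6 to 8 N, never over 20 N). Then lift all three off together on the rod and lay the loaded skewer back in both notches of the rest, neck in the near notch, as it lay before; do not touch the bushes with the gripper and leave everything else on the bench alone.

Things in the scene. Friction and masses are not known exactly. Their poses are not given: they have to be found in the camera images.
- block: Loading block, aluminium, 66 mm wide, 125 mm long, fixed: a 45-degree V groove, open above and at both ends, holding the bushes in line. Origin on the bench under the groove's near end; y along the groove in the push direction (roughly world +y), z up. The axis of bushes in the groove is straight above this y axis, 62 mm high. Groove walls: 57 mm high, to 19 mm either side.
- stop_zone (a point): Bore axis 97 mm past the near end, midway in the range where the sprung stop is set. Two red pads, 80 mm high, with an 18 mm open-topped slot between for the rod, on grey uprights 66 mm high, 37 to 51 mm either side of the axis. The pads' near faces stand anywhere from 83 to 110 mm past the near end: not measured, to be felt. No bush touches them at first.
- block_mouth (a point): The point on the bore axis at the near end of the loading block, 62 mm above the bench; axes as the block's. Pushed along y, the sprung red pads at the far end begin to yield at 4 N and stiffen by 1 N per mm to about 9 N after 5 mm, where they meet a hard end.
- rack: Blue rest rack, 70 x 200 mm base and two uprights 120 mm apart, each 8 mm thick with a 45-degree V notch open upwards (about 25 mm wide at the top, 98 mm high). Fixed. Origin on the bench under the near notch; y axis towards the far notch (roughly world +y), z up. A rod lying in both notches has its axis 85 mm above the bench.
- rack_seat (a point): The point 85 mm above the bench in the near notch where the middle of the skewer's neck rests; axes as the rack's.
- skewer: Skewer, 0.14 kg: 8 mm steel rod with rounded tip, 26 mm collar, square orange handle. Origin on the rod axis at the collar's tip-side face; y along the rod to the tip, z up. Along y: tip +130 mm, collar -6 to 0, bare 8 mm neck -26 to -6, handle -108 to -26. Starts in the rack, neck in the near notch, rod in the far one, handle sticking out freely on the near side.
- skewer_collar (a point): The skewer's origin (rod axis at the collar's front face), axes as the skewer's.
- skewer_handle (a point): Centre of the orange handle (22 x 22 x 82 mm) where it is to be gripped, 67 mm behind the collar's front face; axes as the skewer's.
- skewer_neck (a point): Middle of the bare neck, 16 mm behind the collar's front face: rests in the rack's near notch.
- skewer_tip (a point): Tip of the rod, 130 mm ahead of the collar's front face.
- bush0_center (a point): Centre of the near black double-flanged bush: 34 mm outside diameter, 22 mm long, 12 mm bore along its y axis, about 30 g, loose in the V groove with gaps to its neighbours.
- bush0: The same bush; the origin is at its centre too.
- bush1_center (a point): Centre of the middle black double-flanged bush: 34 mm outside diameter, 22 mm long, 12 mm bore along its y axis, about 30 g, loose in the V groove with gaps to its neighbours.
- bush1: The same bush; the origin is at its centre too.
- bush2_center (a point): Centre of the far black double-flanged bush: 34 mm outside diameter, 22 mm long, 12 mm bore along its y axis, about 30 g, loose in the V groove with gaps to its neighbours.
- bush2: The same bush; the origin is at its centre too.
- spare_a: Bystander, to be left alone: a tall solid black flanged bush, 42 mm high, standing; origin at its underside.
- spare_b: Bystander, to be left alone: a tall solid black flanged bush, 42 mm high, standing; origin at its underside.
- tube: Bystander, to be left alone: red tube with yellow cap, lying, 110 mm long, 20 mm high; origin at its underside.
- driver: Bystander, to be left alone: screwdriver lying; origin at its underside.
- stud: Bystander, to be left alone: small black stud, 24 mm wide, 20 mm high; origin at its underside.
Not all that is in view belongs to the job. Leave any yellow look-alike of the bush0 alone.

How it is judged:
By the outcome, as a careful person would: the job done as asked, in the order asked, and still so for the second after the job is handed in, with the robot touching nothing.
It also fails if it takes over 67 s, if anything falls off the work surface, if the arm or the gripper's body presses on something with over 40 N, if the wrist force passes 120 N, or if a joint passes its speed limit or range.

## Working session

There is one attempt and no reset: what is moved stays moved. The work goes in short steps, Python scripts to look and compute and a shell command to move; the robot and the scene stay as the last step left them, time stands still between calls to the robot, and variables do not carry over. Pictures are saved under pics/ and viewed, at most 10 in all, crops included, and the job is handed in when it is done.

```bash
ls; mkdir -p pics; python3 - <<'E'
from bench import readout, eyes
import cv2
print(readout.read_state())
for n in ("scene","top"):
    i=eyes.camera_info(n); print(n,i)
    cv2.imwrite(f"pics/{n}0.png",eyes.snapshot(n)[:,:,::-1])
print(eyes.camera_info("wrist"))
E
```

```text
pics
{'clock': 0.0, 'joint_positions': array([ 6.61207820e+01,  1.22237762e+01, -2.00944115e+00,  7.58306041e+01,
        3.88094936e-04,  9.00005012e+01]), 'qd': array([ 0.11935602,  0.12323798, -0.04605035,  0.0201573 ,  0.02010796,
       -0.03513684]), 'joint_torque': array([ 5.21826787e-04, -6.86165071e+01,  4.87118697e+01,  1.73841702e-02,
       -2.78662073e-04, -6.37005030e-06]), 'ee_pos': array([0.20226721, 0.4568944 , 0.23881679]), 'tool_rot': array([-1.79936179e+02, -3.87536437e-04,  1.56120280e+02]), 'contact_force': array([ 0.75645308,  0.93614062, -0.25340121]), 'ft_torque': array([ 0.05055815, -0.02053107, -0.01421927]), 'grip_force': 0.0, 'grip_width': 0.08519713761695515}
scene {'camera_matrix': array([[497.27592055,   0.        , 273.53264284],
       [  0.        , 497.27592055, 209.7117417 ],
       [  0.        ,   0.        ,   1.        ]]), 'distortion': array([-0.1478322,  0.       ,  0.       ,  0.       ,  0.       ]), 'origin': array([ 1.21181361, -0.09238343,  0.79728223]), 'attitude': array([45.01882641, -1.11328061, 82.65827499])}
top {'camera_matrix': 
[... 272 characters left out ...]
0.02105489, 0.9627706 ]), 'attitude': array([ 10.43760371,  -0.95554071, -90.32466367])}
{'camera_matrix': array([[295.16918501,   0.        , 284.87499984],
       [  0.        , 295.16918501, 206.63857453],
       [  0.        ,   0.        ,   1.        ]]), 'distortion': array([-0.01446567,  0.        ,  0.        ,  0.        ,  0.        ]), 'mount': array([[ 8.43533235e-04,  9.51100534e-01,  3.08880339e-01,
         8.08634718e-02],
       [ 9.99999478e-01, -6.24056685e-04, -8.09349504e-04,
        -1.63391669e-03],
       [-5.77013905e-04,  3.08880860e-01, -9.51100563e-01,
        -1.33717060e-01],
       [ 0.00000000e+00,  0.00000000e+00,  0.00000000e+00,
         1.00000000e+00]])}
```

View pics/top0.png

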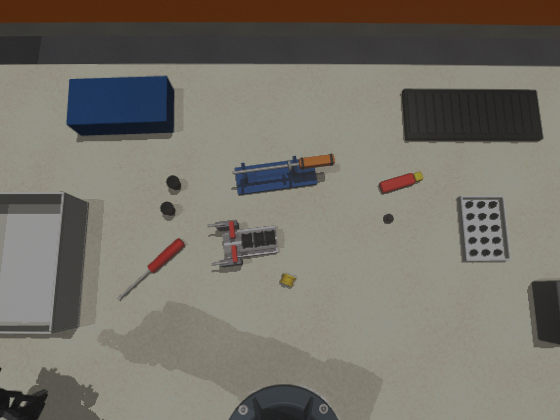

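View pics/scene0.png

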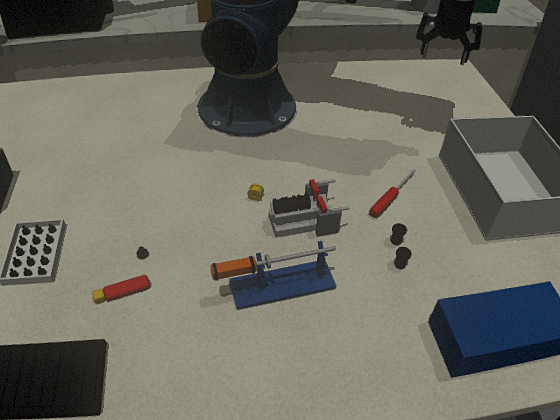

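The top view shows the following:
- **Rack:** blue, at about (275,177). The skewer's orange handle is at (317,160) and its tip points left, towards +y.
- **Block:** at about (250,241), with the black bushes at (259,240) and the red pads at (232,230) and (235,254).

Candidates for the handle:
- Orange handle (317,160): chosen, because it is square, orange and lies in the blue rest.
- Red tube (400,183).
- Red screwdriver handle (166,255).

Candidates for the bushes:
- Black row in the block (259,240): chosen.
- Spares (173,183) and (168,209).
- Stud (388,218).
- Yellow look-alike (288,280).

```bash
cat > h.py <<'E'
from bench import readout, eyes
import numpy as np, cv2
from scipy.spatial.transform import Rotation as Ro
def cam(n):
    i=eyes.camera_info(n); 
    if n=="wrist":
        s=readout.read_state(); T=np.eye(4); T[:3,:3]=Ro.from_euler('xyz',s['tool_rot'],degrees=True).as_matrix(); T[:3,3]=s['ee_pos']
        M=T@np.array(i['mount']); R,o=M[:3,:3],M[:3,3]
    else: R,o=Ro.from_euler('xyz',i['attitude'],degrees=True).as_matrix(),i['origin']
    return i['camera_matrix'],i['distortion'],R,np.array(o)
def ray(c,uv):
    K,D,R,o=c; p=cv2.undistortPoints(np.array(uv,float).reshape(-1,1,2),K,D).reshape(-1,2)
    return np.c_[p[:,0],-p[:,1],-np.ones(len(p))]@R.T
def plane(c,uv,z):
    d=ray(c,uv); return c[3]+d*((z-c[3][2])/d[:,2])[:,None]
def proj(c,P):
    K,D,R,o=c; q=(np.atleast_2d(P)-o)@R*[1,-1,-1]
    return cv2.projectPoints(q,np.zeros(3),np.zeros(3),K,D)[0].reshape(-1,2)
def blobs(img,lo,hi,amin=60):
    m=cv2.inRange(cv2.cvtColor(img,cv2.COLOR_RGB2HSV),np.array(lo),np.array(hi))
    n,l,s,c=cv2.connectedComponentsWithStats(m)
    return m,[(s[k],c[k],cv2.minAreaRect(np.argwhere(l==k)[:,::-1].astype(np.float32))) for k in range(1,n) if s[k][4]>=amin]
E
python3 - <<'E'
from h import *
np.set_printoptions(precision=4,suppress=True)
for n in("top","scene"):
    c=cam(n); im=cv2.imread(f"pics/{n}0.png")[:,:,::-1].copy()
    for nm,lo,hi,z in(("orange",(6,150,120),(16,255,255),.09),("red",(0,170,80),(5,255,255),.078),("dark",(0,0,0),(180,255,45),.07)):
        m,b=blobs(im,lo,hi,40)
        for s,ce,r in b:
            if 90<ce[1]<310 and s[4]<1500: print(n,nm,s[4],ce,plane(c,[ce],z)[0],np.round(plane(c,cv2.boxPoints(r),z)[:,:2],3).tolist())
E
```

```text
top orange 212 [316.4481 160.0472] [ 0.6466 -0.0803  0.09  ] [[0.652, -0.049], [0.66, -0.109], [0.641, -0.111], [0.633, -0.051]]
top red 271 [165.1181 254.2177] [0.4313 0.2625 0.078 ] [[0.406, 0.302], [0.467, 0.236], [0.455, 0.225], [0.394, 0.29]]
top dark 1277 [132.072  123.3015] [0.7454 0.359  0.07  ] [[0.741, 0.51], [0.858, 0.277], [0.744, 0.224], [0.633, 0.454]]
top dark 141 [173.383  182.4468] [0.5987 0.2532 0.07  ] [[0.607, 0.273], [0.62, 0.249], [0.589, 0.233], [0.576, 0.257]]
top dark 123 [167.1301 208.2358] [0.5375 0.265  0.07  ] [[0.552, 0.28], [0.552, 0.25], [0.524, 0.249], [0.524, 0.278]]
top dark 80 [269.8125 237.3875] [0.4692 0.0282 0.07  ] [[0.484, 0.04], [0.486, 0.021], [0.456, 0.017], [0.454, 0.036]]
top dark 93 [247.1505 240.2043] [0.463  0.0798 0.07  ] [[0.479, 0.089], [0.479, 0.071], [0.447, 0.071], [0.448, 0.089]]
top dark 90 [258.8333 238.6444] [0.4664 0.0532 0.07  ] [[0.479, 0.065], [0.482, 0.045], [0.454, 0.042], [0.452, 0.061]]
scene orange 300 [233.0367 264.6367] [ 0.6433 -0.0793  0.09  ] [[0.638, -0.111], [0.629, -0.049], [0.649, -0.048], [0.658, -0.109]]
s
[... 2576 characters left out ...]
8, -0.477], [0.57, -0.463], [0.59, -0.459], [0.589, -0.473]]
scene dark 53 [ 44.0377 260.5094] [ 0.5806 -0.4405  0.07  ] [[0.568, -0.451], [0.57, -0.435], [0.59, -0.431], [0.589, -0.447]]
scene dark 44 [252.2727 264.7273] [ 0.6313 -0.0433  0.07  ] [[0.612, -0.048], [0.611, -0.041], [0.648, -0.039], [0.649, -0.045]]
scene dark 40 [ 41.175 270.725] [ 0.6055 -0.4415  0.07  ] [[0.596, -0.451], [0.595, -0.438], [0.612, -0.432], [0.613, -0.446]]
scene dark 45 [ 13.0222 273.0889] [ 0.6064 -0.4968  0.07  ] [[0.596, -0.505], [0.597, -0.491], [0.614, -0.487], [0.613, -0.501]]
scene dark 44 [ 27.1136 272.0682] [ 0.6063 -0.4689  0.07  ] [[0.596, -0.477], [0.597, -0.463], [0.614, -0.46], [0.613, -0.474]]
```

```bash
P="python3 -m pendant"
python3 -m pendant '[[[0,0,0],7,0.085],[[0,0,0],7,0.085],[[0,0,0],7,0.085],[[0,0,0],7,0.085],[[0,0,0],7,0.085]]' >/dev/null
python3 -m pendant '[[[0,0,0],7,0.085],[[0,0,0],7,0.085],[[0,0,0],7,0.085],[[0,0,0],3,0.085]]'
python3 -m pendant '[[[-0.031,0.02,-0.002],0,0.085],[[-0.031,0.02,-0.002],0,0.085],[[-0.031,0.02,-0.002],0,0.085],[[-0.031,0.02,-0.002],0,0.085],[[-0.031,0.02,-0.002],0,0.085]]' >/dev/null
python3 -m pendant '[[[-0.031,0.02,-0.002],0,0.085],[[-0.031,0.02,-0.002],0,0.085],[[-0.031,0.02,-0.002],0,0.085],[[-0.031,0.02,-0.002],0,0.085],[[-0.031,0.02,-0.002],0,0.085]]' >/dev/null
python3 -m pendant '[[[-0.031,0.02,-0.002],0,0.085],[[-0.031,0.02,-0.002],0,0.085],[[-0.031,0.02,-0.002],0,0.085],[[-0.031,0.02,-0.002],0,0.085],[[-0.031,0.02,-0.002],0,0.085]]'
python3 -m pendant '[[[0,0,0],0,0.085],[[0,0,0],0,0.085]]'
python3 -c "
from h import *
c=cam('wrist'); im=eyes.snapshot('wrist'); cv2.imwrite('pics/w1.png',im[:,:,::-1]); np.save('w1.npy',np.array(c,dtype=object),allow_pickle=True)"
```

```text
clock: 0.85
ee_pos: [0.2023, 0.457, 0.239]
tool_rot: [-180.0, 0.0, 96.7]
contact_force: [0.4, -0.6, -0.0]
grip_width: 0.085
grip_force: 0.0
clock: 2.1
ee_pos: [0.5585, 0.0312, 0.2691]
tool_rot: [-180.0, -0.0, 97.1]
contact_force: [-0.0, -0.0, 0.4]
grip_width: 0.0848
grip_force: 0.0
clock: 2.27
ee_pos: [0.5583, 0.0315, 0.2684]
tool_rot: [-179.9, -0.0, 97.0]
contact_force: [0.4, 0.2, -0.2]
grip_width: 0.085
grip_force: 0.0
```

View pics/w1.png

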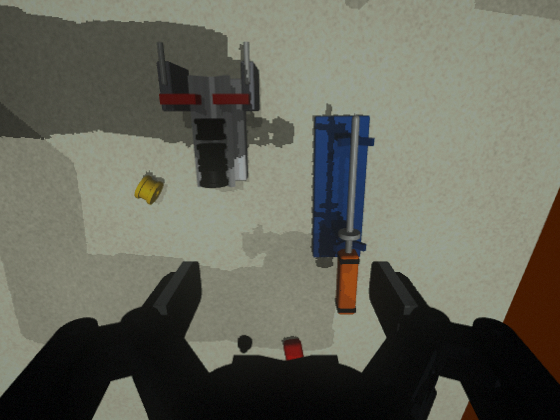

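The wrist view shows the orange handle at (347,283), with the rod running from its tip at (355,116) to the collar at (349,236). The bushes run from (211,120) to (212,186), and the red pads are at (180,99) and (231,99). I'll check one close crop and measure.

```bash
python3 - <<'E'
from h import *
np.set_printoptions(precision=4,suppress=True)
c=tuple(np.load('w1.npy',allow_pickle=True)); c=tuple(np.array(x,float) for x in c)
im=cv2.imread('pics/w1.png')[:,:,::-1].copy()
a=cv2.resize(im[40:200,155:265],None,fx=3.5,fy=3.5,interpolation=cv2.INTER_CUBIC)
b=cv2.resize(im[105:265,325:383],None,fx=3.5,fy=3.5,interpolation=cv2.INTER_CUBIC)
cv2.imwrite('pics/crop1.png',np.hstack([a,b])[:,:,::-1])
m,bl=blobs(im,(6,150,60),(16,255,255),100)
for s,ce,r in bl:
    if s[4]<3000: print('orange',s,ce,r,plane(c,[ce],.096),plane(c,cv2.boxPoints(r),.096).tolist())
m,bl=blobs(im,(0,170,50),(5,255,255),60)
for s,ce,r in bl:
    if ce[1]<150: print('red',s,plane(c,[ce],.08))
g=cv2.cvtColor(im,cv2.COLOR_RGB2HSV)
for v in range(114,262,6):
    row=g[v,335:375]; k=np.where((row[:,1]<90)&(row[:,2]>70))[0]+335
    print(v,k.min() if len(k) else 0,k.max() if len(k) else 0,len(k))
E
```

```text
orange [338 264  20  45 790] [347.3532 285.8063] ((347.4200134277344, 285.94000244140625), (17.805875778198242, 44.875244140625), 3.1798300743103027) [[ 0.6448 -0.0789  0.096 ]] [[0.6383999190967576, -0.11117654213446979, 0.09599999999999997], [0.6302876386328514, -0.0498821986861287, 0.09599999999999997], [0.651098997563975, -0.048635160174259756, 0.09599999999999997], [0.6604082680955629, -0.10995544561528159, 0.09599999999999997]]
orange [461 402  17  18 160] [468.9    413.2688] ((469.0, 410.5), (16.0, 17.0), -0.0) [[ 0.8582 -0.2659  0.096 ]] [[0.8504496403629347, -0.278237308114226, 0.09599999999999997], [0.8398794387681224, -0.24584293130361293, 0.09599999999999997], [0.8626090568350475, -0.24339457517233312, 0.09599999999999997], [0.8737946105803889, -0.27576716768006726, 0.09599999999999997]]
red [159  94  37  10 349] [[0.4345 0.1081 0.08  ]]
red [213  95  36   9 313] [[0.4891 0.1142 0.08  ]]
114 335 374 40
120 353 374 13
126 353 374 12
132 353 374 12
138 352 374 10
144 352 374 7
150 352 374 14
156 351 374 14
162 351 374 15
168 351 374 15
174 350 374 16
180 350 374 16
186 350 374 16
192 349 374 18
198 349 374 17
204 349 374 17
210 348 374 18
216 348 374 18
222 348 374 19
228 347 374 20
234 359 374 15
240 346 374 22
246 347 374 14
252 347 374 19
258 335 374 19
```

View pics/crop1.png

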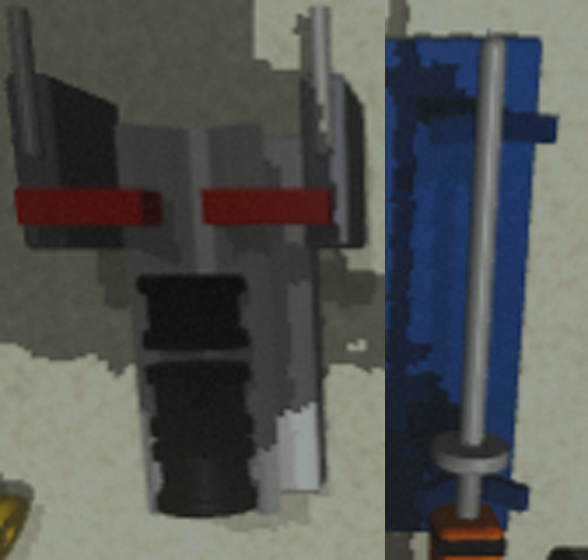

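The crop confirms the choice: three black flanged bushes in the grey V block, the red pads beyond them, and the skewer with its collar and orange handle in the blue rack. Now the axis lines.

```bash
cat > fit.py <<'E'
from h import *
def axis(c,im,rows,u0,u1,kind,z):
    g=cv2.cvtColor(im,cv2.COLOR_RGB2HSV).astype(int); pts=[]
    for v in rows:
        r=g[v,u0:u1]; k=(r[:,2]<48) if kind=='dark' else ((r[:,1]<90)&(r[:,2]>70))
        k=np.flatnonzero(k)
        if len(k)<4: continue
        seg=max(np.split(k,np.flatnonzero(np.diff(k)>1)+1),key=len)
        pts.append((u0+(seg[0]+seg[-1])/2,v))
    P=plane(c,pts,z)[:,:2]
    vx,vy,x,y=cv2.fitLine(P.astype(np.float32),cv2.DIST_HUBER,0,.001,.001).ravel()
    if vy<0: vx,vy=-vx,-vy
    d=(P-[x,y])@[vy,-vx]
    return np.array([x,y]),np.degrees(np.arctan2(vy,vx)),P[0],P[-1],d.std()*1e3
E
python3 - <<'E'
from fit import *
c=tuple(np.array(x,float) for x in np.load('w1.npy',allow_pickle=True))
im=cv2.imread('pics/w1.png')[:,:,::-1].copy()
print('rod',axis(c,im,range(120,228,2),340,366,'rod',.085))
print('bush',axis(c,im,[120,121,122,136,137,138]+list(range(145,150))+list(range(180,184)),188,232,'dark',.062))
print('handle ends',plane(c,[(348.4,253.5),(346.5,313.5)],.096),'tip',plane(c,[(356,116)],.085),'collar front',plane(c,[(349.5,232)],.09))
print('block near end',plane(c,[(199,186),(232,186)],.057), 'bush ends', plane(c,[(209.5,118),(215,186)],.075))
E
```

```text
rod (array([0.6280121 , 0.05345018], dtype=float32), np.float32(97.95071), array([0.62033016, 0.10959658]), array([ 0.63639617, -0.00689764]), np.float64(0.21636058634635053))
bush (array([0.466748  , 0.06937721], dtype=float32), np.float32(96.64329), array([0.46395899, 0.08972619]), array([0.47244745, 0.01862516]), np.float64(0.35128071379693826))
handle ends [[ 0.63792822 -0.03653845  0.096     ]
 [ 0.65121717 -0.11798592  0.096     ]] tip [[0.61956255 0.11349222 0.085     ]] collar front [[ 0.6358169  -0.01239255  0.09      ]]
block near end [[0.45416894 0.01145319 0.057     ]
 [0.49366113 0.01630553 0.057     ]] bush ends [[0.46756034 0.09259201 0.075     ]
 [0.47715976 0.01878896 0.075     ]]
```

```bash
python3 -m pendant '[[[0,0,0],-0.95,0.085],[[-0.0304,0.018,0.02],0,0.085],[[-0.0304,0.018,0.02],0,0.085],[[-0.0304,0.018,0.02],0,0.085],[[-0.0304,0.018,0.02],0,0.085]]' >/dev/null
python3 -m pendant '[[[0,0,0.01],0,0.085],[[0,0,0.01],0,0.085],[[0,0,0],0,0.085]]'
python3 -c "
from h import *
c=cam('wrist'); im=eyes.snapshot('wrist'); cv2.imwrite('pics/w2.png',im[:,:,::-1])
m,bl=blobs(im,(6,150,60),(16,255,255),100)
for s,ce,r in bl: print(s,plane(c,[ce],.096),plane(c,cv2.boxPoints(r),.096)[:,:2].round(4).tolist())
"
```

```text
clock: 2.98
ee_pos: [0.6448, -0.0761, 0.1674]
tool_rot: [-179.8, -0.1, 98.2]
contact_force: [0.3, 0.6, 0.8]
grip_width: 0.085
grip_force: 0.0
[275 173  29   7 143] [[ 0.64098534 -0.04150647  0.096     ]] [[0.6307, -0.0442], [0.6304, -0.04], [0.6501, -0.0383], [0.6506, -0.0425]]
[ 275  188   29   77 2144] [[ 0.64558573 -0.07847603  0.096     ]] [[0.6318, -0.0514], [0.6516, -0.0486], [0.6615, -0.1088], [0.6399, -0.112]]
[ 510  219   50  164 4078] [[ 0.86635196 -0.12205928  0.096     ]] [[0.8083, -0.0498], [0.8452, -0.0445], [0.9152, -0.1962], [0.8694, -0.2021]]
```

```bash
python3 -m pendant '[[[-0.002,0.001,0.02],0.2,0.085],[[0,0,0.02],0,0.085],[[0,0,0.02],0,0.085],[[0,0,0.02],0,0.085],[[0,0,0],0,0.085]]'
python3 -m pendant '[[[0,0,0.013],0,0.085],[[0,0,0],0,0.085],[[0,0,0],0,0.085]]'
```

```text
clock: 3.45
ee_pos: [0.6456, -0.0776, 0.0874]
tool_rot: [-179.8, -0.1, 98.0]
contact_force: [-0.2, 0.2, -0.1]
grip_width: 0.0851
grip_force: 0.0
clock: 3.7
ee_pos: [0.6475, -0.0785, 0.078]
tool_rot: [179.9, 0.0, 97.9]
contact_force: [-0.4, 0.0, 0.2]
grip_width: 0.0851
grip_force: 0.0
```

```bash
for i in 1 2 3; do python3 -m pendant '[[[0,0,0],0,0.085]]' | grep -E "pos|rot"; done
```

```text
ee_pos: [0.6479, -0.0788, 0.0782]
tool_rot: [179.9, 0.0, 97.9]
ee_pos: [0.648, -0.079, 0.0779]
tool_rot: [179.9, 0.0, 97.9]
ee_pos: [0.6478, -0.0791, 0.0774]
tool_rot: [179.9, 0.0, 97.9]
```

```bash
python3 -m pendant '[[[0,-0.001,0.003],0,0.085],[[0,0,0],0,0.085],[[0,0,0],0,0.03],[[0,0,0],0,0.03],[[0,0,0],0,0.03]]' 60
for i in 1 2; do python3 -m pendant '[[[0,0,0],0,0.0],[[0,0,0],0,0.0],[[0,0,0],0,0.0],[[0,0,0],0,0.0],[[0,0,0],0,0.0]]'; done
```

```text
clock: 4.37
ee_pos: [0.6464, -0.0793, 0.0733]
tool_rot: [-180.0, -0.0, 97.9]
contact_force: [-0.9, 0.5, 0.2]
grip_width: 0.0514
grip_force: 0.0
clock: 4.78
ee_pos: [0.6468, -0.0793, 0.0736]
tool_rot: [179.9, 0.0, 97.9]
contact_force: [3.2, 0.5, 2.2]
grip_width: 0.0215
grip_force: 59.4
clock: 5.2
ee_pos: [0.6467, -0.0793, 0.0735]
tool_rot: [180.0, 0.0, 97.9]
contact_force: [4.4, 1.0, 2.9]
grip_width: 0.0212
grip_force: 59.6
```

```bash
python3 -m pendant '[[[0,0,-0.01],0,0],[[0,0,-0.02],0,0],[[0,0,-0.025],0,0],[[0,0,-0.025],0,0],[[0,0,-0.02],0,0]]'
python3 -m pendant '[[[0,0,0],0,0],[[0,0,0],0,0],[[0,0,0],0,0]]'
python3 - <<'E'
from h import *
c=cam('wrist'); np.save('w3.npy',np.array(c,dtype=object),allow_pickle=True)
im=eyes.snapshot('wrist'); cv2.imwrite('pics/w3.png',im[:,:,::-1])
s=eyes.snapshot('scene'); cs=cam('scene'); cv2.imwrite('pics/s3.png',s[:,:,::-1])
st=readout.read_state(); print(st['ee_pos'],st['tool_rot'])
y=np.radians(st['tool_rot'][2]); d=np.array([np.cos(y),np.sin(y),0]); p=st['ee_pos']+[0,0,.011]
print(proj(c,[p+d*t for t in(.07,.1,.15,.197)]),proj(cs,[p+d*t for t in(0,.067,.197)]))
a=cv2.resize(im[60:260,200:370],None,fx=3,fy=3); b=cv2.resize(s[190:290,195:350],None,fx=2,fy=2)
o=np.zeros((600,800,3),np.uint8); o[:,:510]=a; o[:200,510:800]=b[:,:290]; cv2.imwrite('pics/c3.png',o[:,:,::-1])
E
```

```text
clock: 5.62
ee_pos: [0.6457, -0.0795, 0.1751]
tool_rot: [-180.0, 0.0, 97.9]
contact_force: [1.2, -0.3, -1.0]
grip_width: 0.0212
grip_force: 59.1
clock: 5.87
ee_pos: [0.6457, -0.0794, 0.1723]
tool_rot: [-179.9, -0.0, 97.9]
contact_force: [-0.1, -0.5, -1.7]
grip_width: 0.0211
grip_force: 59.2
[ 0.64550196 -0.07928257  0.17189057] [-1.79856779e+02 -2.95032097e-02  9.78701505e+01]
[[ 289.83881725  133.32906849]
 [ 290.30382958   51.56349303]
 [ 291.22263429 -115.95981603]
 [ 292.2515245  -316.68858658]] [[230.96904961 230.88767997]
 [269.61504032 223.79169592]
 [341.1467277  210.59204203]]
```

View pics/c3.png

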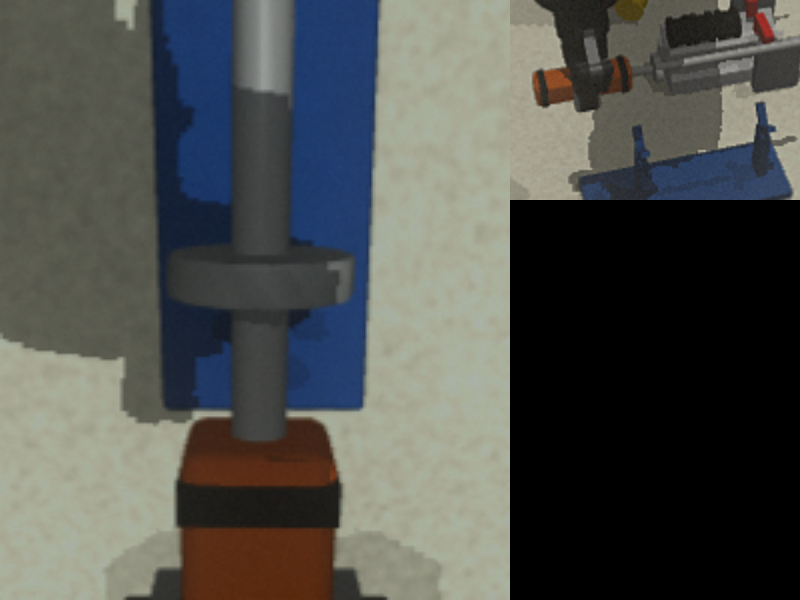

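The rod is gripped in line. In the wrist crop it runs from (263,10) to (258,430), about 1 mm left of the nominal tool plane. I'll move to the pre-insertion pose in front of the block.

```bash
python3 -m pendant '[[[0,0,0],1.25,0],[[-0.021,-0.032,0],0,0],[[-0.021,-0.032,0],0,0],[[-0.021,-0.032,0],0,0],[[-0.021,-0.032,0],0,0]]' >/dev/null
python3 -m pendant '[[[-0.021,-0.032,0],0,0],[[0,0,0.03],0,0],[[0,0,0.03],0,0],[[0,0,0.03],0,0],[[0,0,0.02],0,0]]'
python3 -m pendant '[[[0,0,0],0,0],[[0,0,0],0,0],[[0,0,0],0,0]]'
cat > look.py <<'E'
from h import *
import sys
k=sys.argv[1]; np.set_printoptions(precision=4,suppress=True)
S=[]
o=np.zeros((480,800,3),np.uint8); P=[]
for n,(r0,r1,q0,q1) in (('top',(215,275,215,375)),('scene',(175,235,165,325))):
    st=readout.read_state(); P.append(st['ee_pos']); y=np.radians(st['tool_rot'][2]); d=np.array([np.cos(y),np.sin(y),0]); p=st['ee_pos']+[0,0,.0115]
    im=eyes.snapshot(n); cv2.imwrite(f'pics/{n}{k}.png',im[:,:,::-1]); c=cam(n)
    print(n,st['ee_pos'],st['tool_rot'],'nominal handle,collar,tip px',proj(c,[p,p+d*.067,p+d*.197]).round(1).tolist())
    S.append(cv2.resize(im[r0:r1,q0:q1],None,fx=5,fy=5,interpolation=cv2.INTER_CUBIC))
cv2.imwrite(f'pics/look{k}.png',np.vstack(S)[:,:,::-1])
E
python3 look.py a
```

```text
clock: 6.8
ee_pos: [0.4979, -0.2017, 0.0605]
tool_rot: [-179.9, -0.1, 96.5]
contact_force: [-0.8, 0.4, -1.3]
grip_width: 0.021
grip_force: 59.3
clock: 7.05
ee_pos: [0.5002, -0.2023, 0.0645]
tool_rot: [179.9, 0.0, 96.6]
contact_force: [0.9, 0.1, -1.2]
grip_width: 0.0211
grip_force: 59.3
top [ 0.5002 -0.2023  0.0645] [179.944    0.0332  96.5998] nominal handle,collar,tip px [[370.3, 223.2], [341.5, 226.7], [285.1, 233.4]]
scene [ 0.5004 -0.2024  0.0648] [179.899    0.0557  96.6041] nominal handle,collar,tip px [[167.4, 218.8], [200.3, 213.6], [262.5, 203.6]]
```

View pics/looka.png

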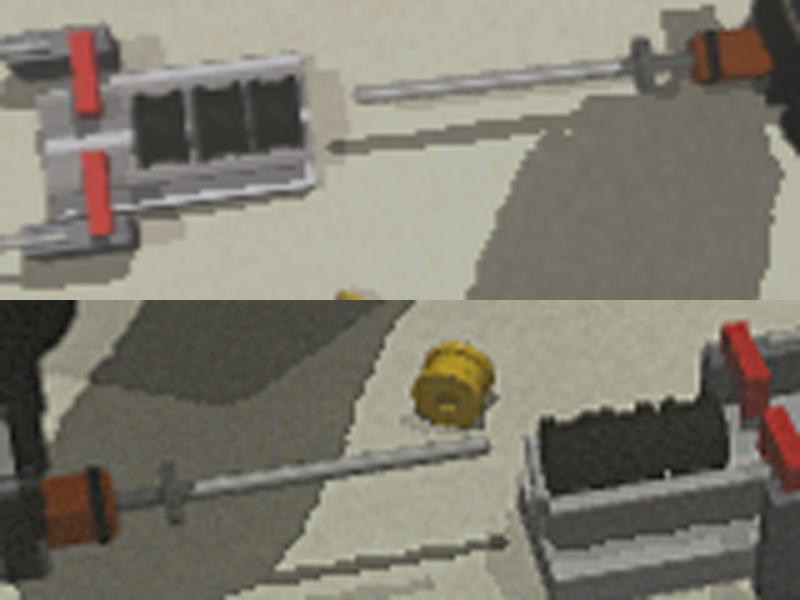

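The tip is at scene (262.8,204.2) and top (286.6,233.8), within about 1 px of nominal. I'll check droop at subpixel level.

```bash
python3 - <<'E'
from h import *
np.set_printoptions(precision=2,suppress=True,linewidth=150)
def prof(f,A,B,us):
    im=cv2.GaussianBlur(cv2.imread(f),(1,1),0).astype(float).mean(2); out=[]
    for u in us:
        vn=A[1]+(B[1]-A[1])*(u-A[0])/(B[0]-A[0]); v=np.arange(int(vn)-6,int(vn)+8)
        g=im[v,u]; bg=np.interp(v,[v[0],v[-1]],[g[:3].mean(),g[-3:].mean()]); w=np.abs(g-bg); w[w<12]=0
        out.append((u,vn,(w@v)/max(w.sum(),1)-vn))
    return np.array(out)
a=prof('pics/scenea.png',(200.3,213.6),(262.5,203.6),range(206,262,3)); print(a[:,2],np.polyfit(a[:,0],a[:,2],1)*[60,1])
b=prof('pics/topa.png',(341.5,226.7),(285.1,233.4),range(288,336,3)); print(b[:,2])
c=cam('scene'); t=np.array([.62,.1135,.085]); d=np.array([-.1383,.9904,0])
A=proj(c,[t-d*.13,t]); print(A)
e=prof('pics/scene0.png',A[0],A[1],range(int(A[0][0])+8,int(A[1][0])-2,3)); print(e[:,2])
E
```

```text
[-0.72 -1.   -0.91 -0.55 -0.46 -0.65 -0.77 -0.61  0.62  0.21  0.42  0.25  0.36  0.23  0.49 -2.19 -1.18 -0.95 -0.07] [ 0.27 -1.43]
[0.71 1.12 1.18 1.33 1.71 1.3  1.36 1.79 1.35 1.45 1.89 1.41 1.49 1.92 1.56 2.93]
[[267.73 261.1 ]
 [334.09 247.72]]
[ 0.77  0.68  0.34  0.91  0.42  0.46  0.74  0.18  0.87  0.49  0.25  0.69  0.11  0.68  2.98 -0.38  0.07  3.96  0.88]
```

```bash
python3 - <<'E'
from h import *
im=cv2.imread('pics/topa.png')[:,:,::-1].copy(); c=cam('top'); g=im.astype(int).mean(2)
ctr=[];
for u in range(242,276):
    k=np.flatnonzero(g[226:252,u]<62)+226
    if len(k)>8: ctr.append((u,(k[0]+k[-1])/2,len(k)))
print([(a,b,n) for a,b,n in ctr])
fl=[(a,b) for a,b,n in ctr if n>=13]
P=plane(c,fl,.062)[:,:2]; d=np.array([-.1157,.9933]); n=np.array([.9933,.1157])
print('bush lateral',(P@n).round(4),(P@n).mean(),'s',P@d)
# rod: edges by gradient, columns 290..335
R=[]
for u in range(290,334,2):
    col=g[216:246,u]; vn=233.8+(u-286.6)*(227.4-233.8)/56.8-216
    v=np.arange(int(vn)-3,int(vn)+5); R.append((u,)) 
T=plane(c,[(286.6,233.8),(343.4,227.4)],.075)[:,:2]; print('rod tip,collar lateral',T@n,'s',T@d)
m=plane(c,[(215+307/5,215+118/5)],.057)[:,:2]; print('near end s',m@d)
print('wrist axis lateral',np.array([.466748,.069377])@n, 'tool lateral',np.array([.5003,-.2023])@n)
cv2.imwrite('/tmp/x.png',im[:,:,::-1])
E
```

```text
[(243, np.float64(240.0), 13), (244, np.float64(241.0), 13), (245, np.float64(240.5), 12), (246, np.float64(240.5), 12), (247, np.float64(240.5), 12), (248, np.float64(240.0), 13), (249, np.float64(239.5), 12), (250, np.float64(239.5), 14), (251, np.float64(241.0), 11), (255, np.float64(239.0), 13), (256, np.float64(239.5), 14), (257, np.float64(239.0), 13), (258, np.float64(239.0), 13), (259, np.float64(238.5), 12), (260, np.float64(238.5), 12), (261, np.float64(238.0), 13), (262, np.float64(238.0), 13), (263, np.float64(239.0), 11), (266, np.float64(237.5), 14), (267, np.float64(238.0), 13), (268, np.float64(238.0), 13), (269, np.float64(237.5), 12), (270, np.float64(237.5), 12), (271, np.float64(237.5), 12), (272, np.float64(237.0), 13), (273, np.float64(236.5), 14)]
bush lateral [0.4716 0.469  0.4702 0.4708 0.4706 0.4692 0.47   0.4698 0.4712 0.4709
 0.471  0.4696 0.4693 0.4705 0.4714] 0.4703344172460131 s [ 0.03554419  0.03350736  0.02414702  0.01946282  0.00793113  0.0057768
  0.00336719  0.00108499 -0.00602308 -0.00830696 -0.01757709 -0.01972882
 -0.0220137  -0.03142728 -0.03385087]
rod tip,collar lateral [0.47235771 0.47140945] s [-0.06512619 -0.19607771]
near end s [-0.04115265]
wrist axis lateral 0.4716477073 tool lateral 0.47354187999999997
```

```bash
python3 -m pendant '[[[0,-0.0007,0.006],0,0],[[0,-0.0007,0.0065],0,0],[[0,0,0],0,0],[[0.01,0,0],0,0],[[0.01,0,0],0,0]]'
python3 -m pendant '[[[0.005,0,0],0,0],[[0.005,0,0],0,0],[[0.005,0,0],0,0],[[0.005,0,0],0,0],[[0,0,0],0,0]]'
python3 look.py b
```

```text
clock: 7.57
ee_pos: [0.4956, -0.1818, 0.0507]
tool_rot: [-180.0, -0.0, 96.6]
contact_force: [-0.4, -0.1, -1.8]
grip_width: 0.0211
grip_force: 59.4
clock: 7.98
ee_pos: [0.4935, -0.1616, 0.0509]
tool_rot: [180.0, -0.0, 96.7]
contact_force: [0.4, 0.0, -0.7]
grip_width: 0.021
grip_force: 59.4
top [ 0.4935 -0.1616  0.0509] [179.9979  -0.0093  96.662 ] nominal handle,collar,tip px [[351.6, 227.0], [323.1, 230.4], [267.3, 237.1]]
scene [ 0.4935 -0.1621  0.0509] [179.997    0.0027  96.6536] nominal handle,collar,tip px [[188.1, 219.6], [220.3, 214.4], [281.1, 204.6]]
```

View pics/lookb.png

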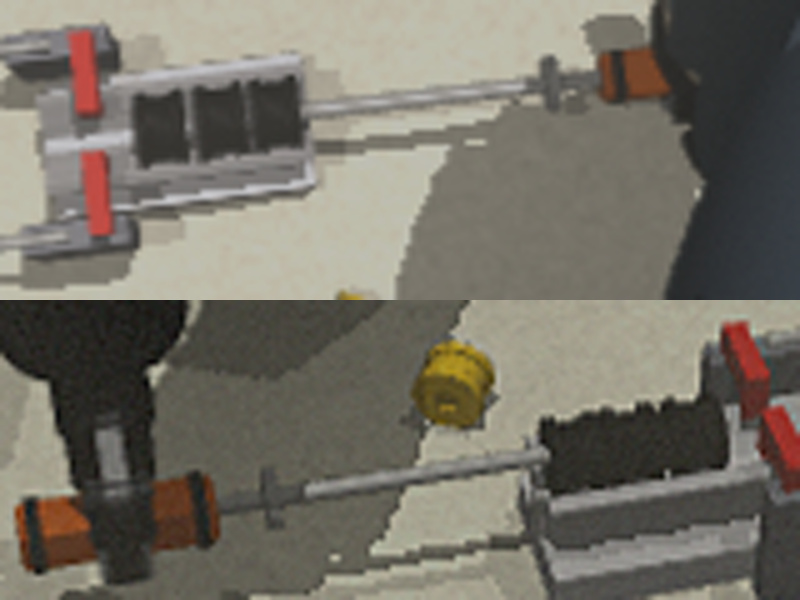

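The rod tip has gone into bush0's bore: the rod ends at (303,108) in the top crop, with about 11 mm hidden. The bushes have not moved and there is no force. I'll continue.

```bash
cat > dk.py <<'E'
from h import *
im=eyes.snapshot('top'); c=cam('top'); g=im.astype(int).mean(2); d=np.array([-.1157,.9933])
for u0 in [[u for u in range(225,285) if (g[int(240-(u-243)*.11)-5:int(240-(u-243)*.11)+6,u]<66).sum()>=9]]:
    print('bush cols',[(a[0],a[-1]) for a in np.split(np.array(u0),np.flatnonzero(np.diff(u0)>1)+1)])
m,b=blobs(im,(0,150,80),(6,255,255),20)
print('red',[ce.round(2).tolist() for s,ce,r in b if 215<ce[0]<250])
cv2.imwrite('pics/last.png',im[:,:,::-1])
E
python3 dk.py
for i in 1 2; do python3 -m pendant '[[[0.005,0,0],0,0],[[0.005,0,0],0,0],[[0.005,0,0],0,0],[[0.005,0,0],0,0],[[0.005,0,0],0,0]]' | grep -E "pos|rot|contact"; python3 dk.py; done
```

```text
bush cols [(np.int64(243), np.int64(251)), (np.int64(255), np.int64(263)), (np.int64(266), np.int64(273))]
red [[231.53, 229.03], [234.11, 253.18]]
ee_pos: [0.4906, -0.137, 0.0508]
tool_rot: [-180.0, -0.0, 96.6]
contact_force: [-0.1, -0.6, -1.6]
bush cols [(np.int64(243), np.int64(251)), (np.int64(255), np.int64(263)), (np.int64(266), np.int64(273))]
red [[231.53, 229.03], [234.15, 253.2]]
ee_pos: [0.4877, -0.1123, 0.0508]
tool_rot: [-180.0, -0.0, 96.6]
contact_force: [0.3, 0.7, -1.2]
bush cols [(np.int64(243), np.int64(251)), (np.int64(255), np.int64(263)), (np.int64(266), np.int64(273))]
red [[231.5, 229.1], [234.11, 253.18]]
```

```bash
for i in 1 2; do python3 -m pendant '[[[0.005,0,0],0,0],[[0.005,0,0],0,0],[[0.005,0,0],0,0],[[0.005,0,0],0,0],[[0.005,0,0],0,0]]' | grep -E "pos|rot|contact"; python3 dk.py; done
python3 -m pendant '[[[0.003,0,0],0,0],[[0.003,0,0],0,0],[[0.003,0,0],0,0],[[0.003,0,0],0,0],[[0.003,0,0],0,0]]' | grep -E "pos|rot|contact"; python3 dk.py
```

```text
ee_pos: [0.4848, -0.0875, 0.0508]
tool_rot: [-180.0, -0.0, 96.6]
contact_force: [0.2, 0.7, -1.5]
bush cols [(np.int64(243), np.int64(251)), (np.int64(255), np.int64(263)), (np.int64(266), np.int64(273))]
red [[231.57, 229.16], [234.08, 253.18]]
ee_pos: [0.4819, -0.0626, 0.0508]
tool_rot: [180.0, -0.0, 96.6]
contact_force: [-0.3, -0.2, -1.6]
bush cols [(np.int64(243), np.int64(251)), (np.int64(255), np.int64(263)), (np.int64(266), np.int64(274))]
red [[231.54, 229.22], [234.05, 253.38]]
ee_pos: [0.4802, -0.048, 0.0508]
tool_rot: [-180.0, -0.0, 96.6]
contact_force: [-0.6, 0.2, -1.4]
bush cols [(np.int64(243), np.int64(251)), (np.int64(255), np.int64(273))]
red [[231.51, 229.23], [234.06, 253.29]]
```

```bash
for i in 1 2; do python3 -m pendant '[[[0.002,0,0],0,0],[[0.002,0,0],0,0],[[0,0,0],0,0]]' | grep -E "pos|contact"; python3 dk.py; done
```

```text
ee_pos: [0.4798, -0.044, 0.0508]
contact_force: [-0.3, -0.4, -1.8]
bush cols [(np.int64(243), np.int64(251)), (np.int64(254), np.int64(272))]
red [[231.5, 229.1], [234.05, 253.38]]
ee_pos: [0.4793, -0.0401, 0.0508]
contact_force: [0.8, 0.4, -1.1]
bush cols [(np.int64(243), np.int64(269))]
red [[231.48, 229.31], [234.05, 253.38]]
```

```bash
for i in 1 2; do python3 -m pendant '[[[0.002,0,0],0,0],[[0.001,0,0],0,0],[[0,0,0],0,0]]' | grep -E "pos|contact"; python3 dk.py; done
```

```text
ee_pos: [0.479, -0.0372, 0.0508]
contact_force: [0.1, -0.1, -0.5]
bush cols [(np.int64(241), np.int64(266))]
red [[231.53, 229.35], [234.05, 253.38]]
ee_pos: [0.4786, -0.0342, 0.0508]
contact_force: [-0.0, 0.3, -1.2]
bush cols [(np.int64(240), np.int64(264))]
red [[231.51, 229.23], [234.05, 253.38]]
```

```bash
for i in 1 2; do python3 -m pendant '[[[0.001,0,0],0,0],[[0.001,0,0],0,0],[[0,0,0],0,0]]' | grep -E "pos|contact"; python3 dk.py; done
```

```text
ee_pos: [0.4784, -0.0322, 0.0508]
contact_force: [0.4, -1.0, -1.7]
bush cols [(np.int64(239), np.int64(262)), (np.int64(284), np.int64(284))]
red [[231.53, 229.35], [234.05, 253.38]]
ee_pos: [0.4782, -0.0302, 0.0508]
contact_force: [0.1, -1.1, -2.0]
bush cols [(np.int64(238), np.int64(260)), (np.int64(283), np.int64(284))]
red [[231.53, 229.35], [234.05, 253.38]]
```

```bash
python3 -m pendant '[[[0.001,0,0],0,0],[[0.001,0,0],0,0],[[0,0,0],0,0]]' | grep -E "pos|contact"; python3 dk.py
```

```text
ee_pos: [0.4779, -0.0282, 0.0508]
contact_force: [-0.0, 0.3, -1.5]
bush cols [(np.int64(237), np.int64(258)), (np.int64(282), np.int64(284))]
red [[231.53, 229.35], [234.05, 253.38]]
```

```bash
for i in 1 2; do python3 -m pendant '[[[0.001,0,0],0,0],[[0,0,0],0,0]]' | grep -E "pos|contact"; done; python3 dk.py
```

```text
ee_pos: [0.4778, -0.0273, 0.0508]
contact_force: [-0.1, -0.6, -1.6]
ee_pos: [0.4777, -0.0263, 0.0508]
contact_force: [0.4, -0.9, -2.1]
bush cols [(np.int64(236), np.int64(257)), (np.int64(279), np.int64(279)), (np.int64(281), np.int64(282))]
red [[231.53, 229.35], [234.05, 253.38]]
```

```bash
for i in 1 2; do python3 -m pendant '[[[0.001,0,0],0,0],[[0,0,0],0,0]]' | grep -E "pos|contact"; done; python3 dk.py
```

```text
ee_pos: [0.4776, -0.0253, 0.0508]
contact_force: [-0.1, -0.0, -1.6]
ee_pos: [0.4775, -0.0245, 0.0508]
contact_force: [-1.0, -2.0, -1.0]
bush cols [(np.int64(236), np.int64(255)), (np.int64(278), np.int64(282))]
red [[231.36, 229.41], [234.02, 253.38]]
```

Contact is starting. From here I'll go in half-millimetre steps.

```bash
for i in 1 2; do python3 -m pendant '[[[0.0005,0,0],0,0],[[0,0,0],0,0]]' | grep -E "pos|contact"; done; python3 dk.py
```

```text
ee_pos: [0.4775, -0.0242, 0.0508]
contact_force: [-0.8, -4.6, -0.9]
ee_pos: [0.4775, -0.0238, 0.0509]
contact_force: [0.8, -6.1, -1.1]
bush cols [(np.int64(236), np.int64(254)), (np.int64(278), np.int64(282))]
red [[231.02, 229.38], [233.73, 253.63]]
```

```bash
python3 -m pendant '[[[0.0005,0,0],0,0],[[0,0,0],0,0]]' | grep -E "pos|contact"; python3 dk.py
```

```text
ee_pos: [0.4774, -0.0234, 0.0509]
contact_force: [0.7, -6.3, -1.1]
bush cols [(np.int64(235), np.int64(254)), (np.int64(277), np.int64(279))]
red [[230.95, 229.38], [233.46, 253.4]]
```

```bash
for i in 1 2; do python3 -m pendant '[[[0.0005,0,0],0,0],[[0,0,0],0,0],[[0,0,0],0,0]]' | grep -E "pos|contact"; done; python3 dk.py
```

```text
ee_pos: [0.4773, -0.0229, 0.0508]
contact_force: [-0.1, -6.3, -1.6]
ee_pos: [0.4773, -0.0225, 0.0509]
contact_force: [-0.2, -7.5, -0.3]
bush cols [(np.int64(235), np.int64(253)), (np.int64(277), np.int64(280))]
red [[230.55, 229.37], [233.05, 253.38]]
```

The stop has yielded about 2.5 mm at 7 N. I'll back off slightly to unload it, then lift slowly.

```bash
python3 -m pendant '[[[-0.001,0,0],0,0],[[-0.001,0,0],0,0],[[-0.001,0,0],0,0],[[-0.001,0,0],0,0],[[0,0,0],0,0]]' | grep -E "pos|contact"; python3 dk.py
python3 -m pendant '[[[-0.0005,0,0],0,0],[[0,0,-0.002],0,0],[[0,0,-0.002],0,0],[[0,0,-0.002],0,0],[[0,0,0],0,0]]' | grep -E "pos|contact"; python3 dk.py
python3 -m pendant '[[[0,0,-0.003],0,0],[[0,0,-0.004],0,0],[[0,0,-0.005],0,0],[[0,0,-0.005],0,0],[[0,0,-0.005],0,0]]' | grep -E "pos|contact"; python3 dk.py
python3 look.py c
```

```text
ee_pos: [0.4777, -0.0258, 0.0508]
contact_force: [0.6, 0.2, -1.4]
bush cols [(np.int64(236), np.int64(256)), (np.int64(280), np.int64(282))]
red [[231.53, 229.35], [234.05, 253.38]]
ee_pos: [0.478, -0.0264, 0.0573]
contact_force: [-0.0, 0.7, -1.9]
bush cols [(np.int64(236), np.int64(256)), (np.int64(281), np.int64(281))]
red [[231.5, 229.1], [234.05, 253.38]]
ee_pos: [0.4778, -0.0264, 0.0795]
contact_force: [0.8, 0.2, -2.0]
bush cols [(np.int64(235), np.int64(256))]
red [[231.38, 228.93], [233.97, 253.48]]
top [ 0.4784 -0.0264  0.0804] [179.9172   0.0125  96.6172] nominal handle,collar,tip px [[294.2, 232.2], [264.4, 235.7], [206.1, 242.6]]
scene [ 0.4784 -0.0264  0.0798] [179.9138   0.0127  96.6145] nominal handle,collar,tip px [[253.0, 199.3], [284.6, 194.4], [343.6, 185.2]]
```

View pics/lookc.png

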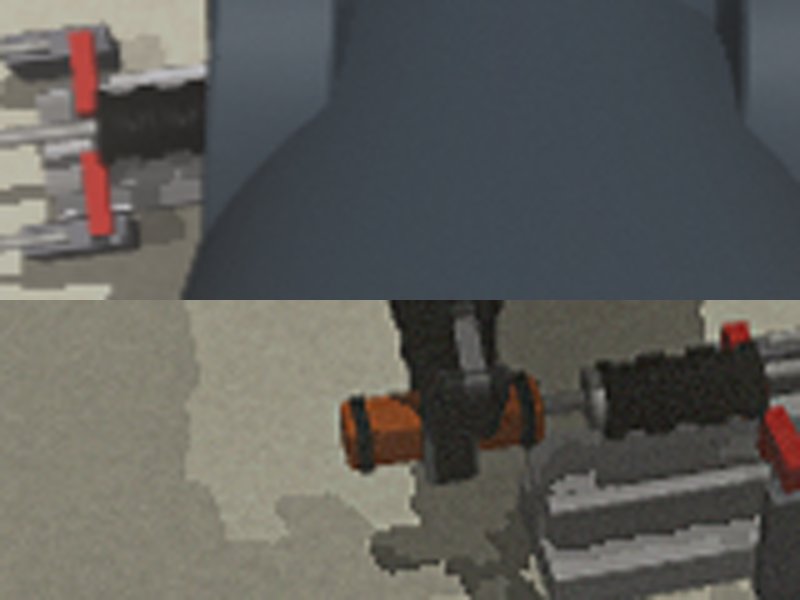

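All three bushes hang on the rod against the collar: the collar is at (595,400) and the bushes at about (685,390) in the crop, clear of the groove. I'll lift higher, then carry them slowly back over the rack.

```bash
python3 -m pendant '[[[0,0,-0.006],0,0],[[0,0,-0.008],0,0],[[0,0,-0.01],0,0],[[0,0,-0.01],0,0],[[0,0,-0.012],0,0]]' >/dev/null
python3 -m pendant '[[[0,0,-0.012],0,0],[[0,0,-0.012],0,0],[[0,0,-0.012],0,0],[[0,0,-0.01],0,0],[[0,0,-0.008],0,0]]' |grep -E "pos|contact|width"
python3 -m pendant '[[[-0.002,0.004,0],0,0],[[-0.004,0.008,0],0,0],[[-0.005,0.011,0],-0.25,0],[[-0.005,0.011,0],-0.25,0],[[-0.005,0.011,0],-0.25,0]]' |grep -E "pos|contact"
python3 -m pendant '[[[-0.005,0.011,0],-0.25,0],[[-0.005,0.011,0],-0.25,0],[[-0.005,0.011,0],0,0],[[-0.005,0.011,0],0,0],[[-0.005,0.011,0],0,0]]' |grep -E "pos|contact"
python3 -m pendant '[[[-0.005,0.011,0],0,0],[[-0.005,0.011,0],0,0],[[-0.004,0.011,0],0,0],[[-0.004,0.009,0],0,0],[[-0.003,0.006,0],0,0]]' |grep -E "pos|contact"
for i in 1 2 3; do python3 -m pendant '[[[0,0,0],0,0],[[0,0,0],0,0]]' |grep -E "pos|rot"; done
```

```text
ee_pos: [0.4781, -0.0264, 0.1804]
contact_force: [-0.0, 0.9, -1.8]
grip_width: 0.0211
ee_pos: [0.5257, -0.0423, 0.1779]
contact_force: [-0.2, -0.4, -2.5]
ee_pos: [0.5836, -0.0598, 0.1776]
contact_force: [0.3, 0.2, -2.6]
ee_pos: [0.6341, -0.074, 0.1773]
contact_force: [0.5, 0.1, -2.3]
ee_pos: [0.6331, -0.0737, 0.1779]
tool_rot: [-179.9, -0.0, 97.9]
ee_pos: [0.6328, -0.0735, 0.1788]
tool_rot: [-180.0, -0.0, 97.9]
ee_pos: [0.633, -0.0735, 0.179]
tool_rot: [180.0, 0.0, 97.9]
```

```bash
python3 -m pendant '[[[-0.0035,0.006,0],0,0],[[-0.004,0.0072,0],0,0],[[0,0,0],0,0],[[0,0,0.01],0,0],[[0,0,0.012],0,0]]' >/dev/null
python3 -m pendant '[[[0,0,0.012],0,0],[[0,0,0.012],0,0],[[0,0,0.012],0,0],[[0,0,0.007],0,0],[[0,0,0],0,0]]'|grep -E "pos|rot|contact"
python3 - <<'E'
from h import *
w=eyes.snapshot('wrist'); t=eyes.snapshot('scene'); q=eyes.snapshot('top')
st=readout.read_state(); print(st['ee_pos'],st['tool_rot'])
a=cv2.resize(w[20:220,190:380],None,fx=2,fy=2); b=cv2.resize(t[215:315,200:350],None,fx=2.7,fy=2.7); e=cv2.resize(q[140:200,220:340],None,fx=3,fy=3)
o=np.zeros((480,800,3),np.uint8); o[:400,:380]=a; o[:270,385:790]=b; o[280:460,385:745]=e; cv2.imwrite('pics/d.png',o[:,:,::-1])
E
```

```text
ee_pos: [0.646, -0.079, 0.1117]
tool_rot: [-179.8, -0.0, 97.9]
contact_force: [0.8, 0.4, -2.5]
[ 0.64745974 -0.07915841  0.11433322] [1.79966011e+02 7.82339618e-03 9.78721010e+01]
```

View pics/d.png

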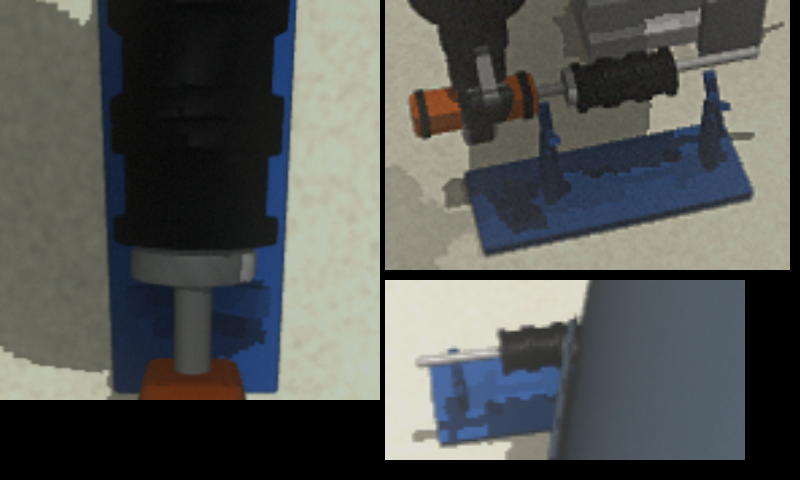

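The loaded skewer is over the rack. The neck is above the near upright and the rod above the far one, with the bushes against the collar. Lowering now.

```bash
python3 -m pendant '[[[0,0,0.008],0,0],[[0,0,0.008],0,0],[[0,0,0.007],0,0],[[0,0,0.005],0,0],[[0,0,0.003],0,0]]'|grep -E "pos|contact"
for i in 1 2 3; do python3 -m pendant '[[[0,0,0.002],0,0],[[0,0,0.001],0,0],[[0,0,0],0,0]]'|grep -E "pos|contact"; done
```

```text
ee_pos: [0.6468, -0.0791, 0.0816]
contact_force: [0.8, -0.1, -2.5]
ee_pos: [0.6473, -0.0792, 0.0797]
contact_force: [-0.5, -0.4, -2.1]
ee_pos: [0.6473, -0.0792, 0.0767]
contact_force: [-0.0, -0.1, -2.0]
ee_pos: [0.6473, -0.0792, 0.0737]
contact_force: [0.0, -0.3, -2.0]
```

```bash
for i in 1 2 3; do python3 -m pendant '[[[0,0,0.0005],0,0],[[0,0,0],0,0]]'|grep -E "pos|contact"; done
```

```text
ee_pos: [0.6474, -0.0792, 0.0734]
contact_force: [1.0, -0.9, -0.6]
ee_pos: [0.6475, -0.0791, 0.0731]
contact_force: [0.1, -0.1, 1.8]
ee_pos: [0.6476, -0.0792, 0.0728]
contact_force: [-2.5, -0.1, 7.3]
```

```bash
python3 -m pendant '[[[0,0,-0.0007],0,0],[[0,0,0],0,0],[[0,0,0],0,0.022],[[0,0,0],0,0.026],[[0,0,0],0,0.03]]' 20 |grep -E "pos|contact|grip"
python3 -m pendant '[[[0,0,0],0,0.04],[[0,0,0],0,0.06],[[0,0,0],0,0.075],[[0,0,0],0,0.075],[[0,0,0],0,0.075]]' |grep -E "pos|contact|grip"
python3 -m pendant '[[[0,0,-0.01],0,0.075],[[0,0,-0.02],0,0.075],[[0,0,-0.03],0,0.075],[[0,0,-0.03],0,0.075],[[0,0,-0.03],0,0.075]]' |grep -E "pos|contact|grip"
python3 -m pendant '[[[-0.03,-0.03,-0.02],0,0.075],[[-0.03,-0.03,-0.02],0,0.075],[[-0.03,-0.03,-0.02],0,0.075],[[-0.03,-0.03,0],0,0.075],[[0,0,0],0,0.075]]' |grep -E "pos|contact|grip|clock"
python3 - <<'E'
from h import *
w=eyes.snapshot('top'); t=eyes.snapshot('scene')
b=cv2.resize(t[165:315,190:350],None,fx=3,fy=3); e=cv2.resize(w[140:270,200:340],None,fx=2.2,fy=2.2)
o=np.zeros((460,800,3),np.uint8); o[:450,:480]=b; o[:286,485:793]=e; cv2.imwrite('pics/e.png',o[:,:,::-1])
E
```

```text
ee_pos: [0.6471, -0.0792, 0.0728]
contact_force: [0.4, 0.6, -0.3]
grip_width: 0.03
grip_force: 0.0
ee_pos: [0.6473, -0.0792, 0.073]
contact_force: [0.2, -0.1, 0.6]
grip_width: 0.075
grip_force: 0.0
ee_pos: [0.647, -0.0791, 0.1952]
contact_force: [0.4, 0.2, 0.0]
grip_width: 0.0753
grip_force: 0.0
clock: 22.88
ee_pos: [0.5509, -0.2074, 0.2489]
contact_force: [-0.4, -0.8, -0.7]
grip_width: 0.075
grip_force: 0.0
```

View pics/e.png

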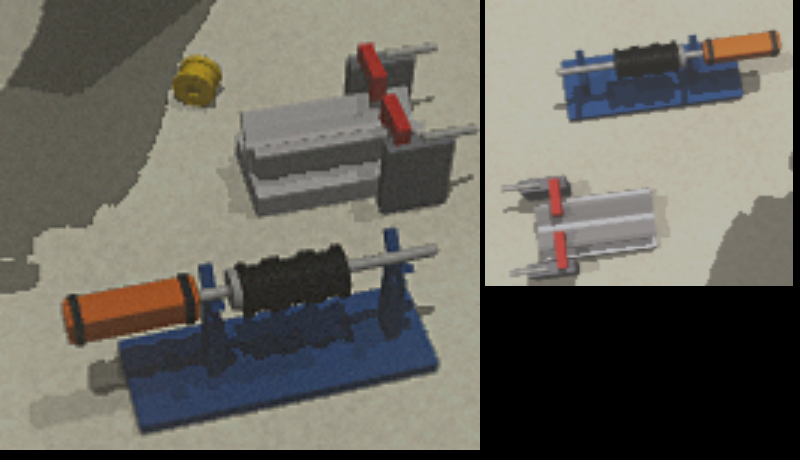

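The loaded skewer lies in both notches with its neck at (210,293) in the near notch and its rod in the far one at (393,258). All three bushes sit against the collar, the block is empty and the bystanders I can see have not moved. Handing in.

```bash
python3 -c "
from bench import workorder; print(workorder.sign_off())"
```

```text
the job is handed in; nothing more can be done
None
```

The job is handed in at about 23 s: all three bushes were threaded, pressed until the stop yielded at about 7 N, lifted off together, and laid back on the skewer in both notches, neck in the near one.

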